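# Tighten the sprung slotted cover screw of a junction box

### The job

Take the flat screwdriver out of its stand and tighten the slotted screw in the middle of the junction box's cover: rotate the blade lightly on the sprung screw head until it drops fully into the slot, then turn clockwise just until the screw is snug. Never push the screw head down by more than about 2.5 mm and do not overtighten it (forced on a quarter radian past its stop is too far). Then stand the screwdriver upright in its stand again, handle resting on the block, without knocking over or shoving the things around.

Things in the scene. Friction and masses are not known exactly. Their poses are not given: they have to be found in the camera images.
- driver_handle (a point): Flat screwdriver, 0.1 kg, standing blade down in its stand: the middle of its black square handle, 24 x 24 mm across flats, reaching 30 mm below this point (the shoulder, which rests on the stand) and 26 mm above it (plus a 7 mm knob). z points up along the tool, x along the blade's width; x and y are square to the handle's flats. The blade's tip is 92 mm below this point.
- driver_tip (a point): The middle of the screwdriver blade's lower edge; same axes as driver_handle. The blade is 12 mm wide (along x) and 2 mm thick (along y), its ends are 6 mm from the tool's axis; the shank is 8 mm in diameter.
- stand_hole (a point): Driver stand: aluminium block 52 x 52 mm, 68 mm tall with a foot plate, fixed to the worktop. This point is the centre of its 16 mm square through hole, level with the block's top face; z up, x and y along the block's sides. With the screwdriver home, the handle's middle is 30 mm above this point.
- jbox: Junction box: grey box 82 (x) x 112 (y) x 49 mm with an aluminium cover, fixed to the worktop; origin under its centre, z up. In the middle of the cover a fixed collar, 22 mm inside and 28 mm outside diameter, its rim 60 mm above the worktop, surrounds the head of the slotted screw.
- screw_top (a point): Centre of the top of the steel screw head (20.8 mm diameter), 58 mm above the worktop when not pushed; goes down with the head but does not turn with it: its axes are the box's. A slot 3.6 mm wide, 4.5 mm deep with a flat floor runs straight across the head. Its direction is not given: when the screw is tight it lies within 0.6 rad of the box's x axis, to either side.
- press (a joint): How far the screw head is pushed down against its spring, m: 0 when free, stop at 0.006. The spring resists with 2 N at first and 2.5 N more for each mm. A blade pressing on the head beside the slot pushes it down; when the blade finds the slot the head springs back up round it.
- screw (a joint): Angle of the screw in its threaded insert, rad, growing clockwise seen from above; starts at -0.8 to -0.5, so the slot then lies that much further anticlockwise than when tight. Turns against about 0.08 N m of friction; at 0 it is tight and comes to a stop in the insert. It does not rise or sink as it turns.
- gasket (a joint): How far the tight screw and its insert are wound up together on the rubber gasket, rad, clockwise from above: 0 until the torque on the tight screw passes 0.13 N m, then 1.3 N m more for each rad. Springs back to 0 when the screw is let go; so the screw ends at its tight angle.
- sample_cup: Bystander: small sample cup with lid, 35 x 43 x 24 mm; origin under its centre.
- drop_bottle: Bystander: small round drop bottle, 30 mm in diameter, 78 mm tall; origin under its centre.
- beaker_100: Bystander: beaker 59 mm in diameter, 82 mm tall; origin under its centre.

How it is judged:
On the way, in this order (a step that is already met when the one before it is completed fails the run):
1. the screwdriver's blade is seated in the slot, at least 3.5 mm below the top of the screw head, with the screw not yet tight (z of driver_tip in the frame of screw_top below -0.0035 m and horizontal distance between driver_tip and screw_top below 0.004 m and value of joint screw below -0.1 rad), for 0.1 s.
2. the screw is snug (within 0.06 rad of tight), with the blade still in the slot (value of joint screw above -0.06 rad and z of driver_tip in the frame of screw_top below -0.002 m and horizontal distance between driver_tip and screw_top below 0.004 m), for 0.1 s.
At the end, for the whole second after the job is handed in: The screw is snug (no more than 0.06 rad short of tight) and sprung up again, and the screwdriver stands at rest upright in its stand (within 0.1 rad), its axis within 8 mm of the hole's centre and its shoulder within 4 mm of the block's top (value of joint screw above -0.06 rad and horizontal distance between driver_handle and stand_hole below 0.008 m and z of driver_handle in the frame of stand_hole below 0.034 m and angle between driver_handle's own z axis and vertical below 0.1 rad and linear speed of driver below 0.02 m/s and value of joint press below 0.0008 m); the robot touches nothing.
It fails at once if the screw head is pushed down more than 2.6 mm (more than about 8.5 N) (value of joint press above 0.0026 m).
It fails at once if the tight screw is overtightened: forced more than 0.25 rad past tight (more than about 0.45 N m) (value of joint gasket above 0.25 rad).
It fails at once if a bystander is shifted by more than 30 mm (distance of any of sample_cup, drop_bottle, beaker_100 from where it was at the start of the episode above 0.03 m).
It also fails if it takes over 72 s, if anything falls off the work surface, if the arm or the gripper's body presses on something with over 40 N, if the wrist force passes 120 N, or if a joint passes its speed limit or range.

### The arm

A 6-joint arm with a two-finger parallel gripper is mounted at the origin on a cart in front of the work surface, level with it; the furniture and walls round the work are solid. World frame = base frame: x ahead of the robot, y to its left, z up, the work surface at z = 0. Lengths are in m, angles in rad, forces in N, time in s.
With the tool pointing down it reaches from about 0.35 to 0.775 m from the base axis. Payload 7.3 kg.
Tool frame: the origin (TCP) lies on the centre line of the jaws, within the pads' length; the fingertips stand 17 mm ahead of it and the grasp point (between the pads) lies 2 mm behind it (robot.tcp_to_tips is the distance from the TCP to the fingertips, in m); z points along the fingers, y is the line along which they close (so a half turn about z gives the same grasp; the last joint's range is limited). The gripper opens to 92 mm and grips with 3 to 60 N. Pads are 19 mm wide; open, the fingers measure 130 mm over their backs; the gripper's body (75 mm by 190 mm) begins 47 mm behind the grasp point.
Start: joints at [1.139, 0.342, 1.524, -0, 1.275, -0.146], TCP at [0.148, 0.504, 0.244] pointing down, gripper open.
Joint ranges: [-2.53, 2.53], [-0.77, 2.02], [0.04, 2.7], [-1, 4.14], [0.28, 2.66], [-3.11, 3.11]. Speed limits (rad/s): [2.57, 2.57, 3.14, 3.14, 3.14, 3.14].

### API

Orientations are given as [roll, pitch, yaw] about the fixed x, y, z axes, in that order (R = Rz(yaw) Ry(pitch) Rx(roll)).
In Python, from cell import robot gives the robot as it stands. The module is installed in compiled form; this text tells all that it offers.
- The arm moves only by the tool carry_out, never from a script. Its argument "commands" is a list of rows, each a list of 3 entries, a list of its own where there are three numbers: the shift along the tool's x, y, z in m, then the turn about the tool's z in rad, then the opening, from 0 (shut) to 1 (fully open). In form: [[[dx, dy, dz], yaw, claw], ...]. A call has 1 to 20 rows; each row shifts and turns the commanded pose from where the row before left it, along the tool's axes as they then stand; what a row does not reach is not made up. A row lasts 1/8 s, in which the tool goes at most 62.5 mm and 10.7 degrees, less where a joint would pass 70% of its speed; a pose out of reach is approached as far as the arm can. A call is refused whole if a number of a shift passes 0.0625 or a number of a turn 0.188, either way. A call with a gripper value outside its range is refused whole. The fingers move at their own pace and stop on an object; "newtons" is the grip in N (left out, the last holds). Time passes only in rows, so rows that do not move let the fingers close. It gives the time, the measured TCP pose, the force, the opening and the grip force at its end, in the units of the state.
- robot.observe(): the state, without advancing time (a new reading comes with each control period).
- robot.read_camera(name): name is "scene" or "top" or "wrist"; returns a dict with "pixels" (480x640x3 uint8, red, green, blue), "fx", "fy", "cx", "cy" (pixels), "view" (4x4, takes a point from world to camera coordinates); the wrist camera has in their place "T_tool_cam" (4x4, takes a point from camera to tool coordinates, whose origin is the TCP and whose axes are the flange's). Camera axes: x right, y up, looking along -z (the intrinsics and any distortion apply to the point x, -y, -z); pixel columns grow to the right and rows downward; lengths in m; the calibration is good to about 2 mm. The wrist camera is an equidistant fisheye: a pixel r from the principal point sees the ray r / f radians off the axis. A picture is of the moment at which its call begins: read the wrist's pose just before it. There is no depth.
- robot.hand_in(): hands the job in; it is judged then, once.
Trained networks look in a picture, given as the dict that the camera call returned (one of the last four; its "shot" number tells which), for a name from the list of things; names that differ only in an ending like _2 or _b are one class to them, and where a whole thing is asked for, a point or a joint stands for the part that bears it (a point fixed in the world has none). Each returns a list of dicts, best first, with "p" (0 to 1); they miss things now and then, are a little off and sometimes report something else, mostly with a low value. They report only what shows in the picture. A call takes as long as a camera call.
- robot.find_in(picture, name): "at" ([column, row] in pixels, amid what is visible of it).
- robot.tip_of(picture, name): "at" ([column, row] in pixels: a listed point, or the origin of a listed thing).
The state is a dict: "time": time; "qpos": joint angles; "qvel": joint speeds; "joint_efforts": joint torques, N m; "tool_pos": TCP position; "tool_rot": TCP orientation; "contact_force": force on the tool from outside, world axes, zero at the start; "torque": the same for the moment, N m; "opening": finger opening in m; "grip_force": force on a finger pad.
Only numpy, scipy, OpenCV 4.12 (cv2) and the standard library are available. Lean on these libraries where they do the work, as an engineer would, in place of code of your own. Each camera call takes 0.05 s, during which the arm holds its last target. There are 200 camera calls.

## Working session

There is one attempt and no reset: what is moved stays moved. The work goes in short steps, Python scripts to look and compute and a tool call to move; the robot and the scene stay as the last step left them, time stands still between calls to the robot, and variables do not carry over. Pictures are saved under pics/ and viewed, at most 10 in all, crops included, and the job is handed in when it is done.

Besides the shell and the picture viewer there is one more tool, called after "Request:" in YAML: its name, and indented under it one key for each argument. carry_out: Moves the arm, as the interface text tells. Its arguments: {"type":"object","properties":{"commands":{"type":"array"},"newtons":{"type":"number"}},"required":["commands"]}

```bash
mkdir -p pics
cat > h.py <<'E'
import numpy as np, cv2
from cell import robot
from scipy.spatial.transform import Rotation as R
def ray(p,uv,st=None):
    """origin, direction in world"""
    u=(uv[0]-p['cx'])/p['fx']; v=(uv[1]-p['cy'])/p['fy']
    if 'view' in p:
        T=np.linalg.inv(np.array(p['view'])); d=np.array([u,-v,-1])
    else:
        r=np.hypot(u,v); s=np.sin(r)/max(r,1e-9)
        d=np.array([u*s,-v*s,-np.cos(r)])
        W=np.eye(4); W[:3,:3]=R.from_euler('xyz',st['tool_rot']).as_matrix(); W[:3,3]=st['tool_pos']
        T=W@np.array(p['T_tool_cam'])
    d=T[:3,:3]@d; return T[:3,3],d/np.linalg.norm(d)
def onz(p,uv,z,st=None):
    o,d=ray(p,uv,st); return o+d*(z-o[2])/d[2]
def pix(p,X,st=None):
    X=np.append(X,1)
    if 'view' in p:
        c=np.array(p['view'])@X; return np.array([p['cx']+p['fx']*c[0]/-c[2],p['cy']-p['fy']*c[1]/-c[2]])
    W=np.eye(4); W[:3,:3]=R.from_euler('xyz',st['tool_rot']).as_matrix(); W[:3,3]=st['tool_pos']
    c=np.linalg.inv(W@np.array(p['T_tool_cam']))@X; x,y,z=c[0],-c[1],-c[2]
    r=np.arctan2(np.hypot(x,y),z); k=r/max(np.hypot(x,y),1e-9)
    return np.array([p['cx']+p['fx']*x*k,p['cy']+p['fy']*y*k])
def save(p,n): cv2.imwrite('pics/'+n,p['pixels'][:,:,::-1])
E
cat > a.py <<'E'
from h import *
s=robot.observe(); print(s)
Z=dict(driver_handle=.098,driver_tip=.006,stand_hole=.068,screw_top=.058,jbox=0,sample_cup=0,drop_bottle=0,beaker_100=0)
ims=[]
for c in ['scene','top','wrist']:
    s=robot.observe(); p=robot.read_camera(c); save(p,c+'0.png'); ims.append(p['pixels'])
    print(c,[p.get(k) for k in('fx','fy','cx','cy')])
    if c=='wrist': print(p['T_tool_cam'])
    for n,z in Z.items():
        for f in ('tip_of',):
            r=getattr(robot,f)(p,n)
            for q in r[:2]: print(n,np.round(q['at'],1),round(q['p'],2),np.round(onz(p,q['at'],z,s),4))
m=np.hstack([cv2.resize(i,(400,300)) for i in ims[1:]]); 
cv2.imwrite('pics/m0.png',np.vstack([m,np.hstack([cv2.resize(ims[0],(400,300)),m[:,:400]*0])])[:,:,::-1])
E
python3 a.py
```

```text
{'time': 0.0, 'qpos': array([ 1.13901485e+00,  3.42709119e-01,  1.52504404e+00, -3.00914833e-05,
        1.27539323e+00, -1.46013220e-01]), 'qvel': array([ 0.00023755,  0.00025822, -0.00084244, -0.00264547,  0.00221221,
       -0.00222935]), 'joint_efforts': array([-1.28937638e-03, -4.31252611e+01, -2.44217134e+01,  7.16993446e-02,
        5.59837196e-02, -9.65028471e-05]), 'tool_pos': array([0.14782186, 0.50334926, 0.24304257]), 'tool_rot': array([-3.14005126e+00, -1.97592505e-04,  2.85583303e+00]), 'contact_force': array([0.54981276, 0.2642885 , 0.99512227]), 'torque': array([ 0.00321037,  0.01787228, -0.01774992]), 'grip_force': 0.0, 'opening': 0.0920465476704211}
scene [604.1455878726262, 604.1455878726262, 331.00705608460385, 234.1693170134064]
driver_handle [260.  208.5] 0.57 [ 0.5035 -0.06    0.098 ]
stand_hole [261.1 226.8] 0.84 [ 0.5034 -0.0614  0.068 ]
screw_top [365.2 272.5] 0.52 [ 0.5196 -0.2631  0.058 ]
jbox [361.8 307.6] 0.77 [ 0.5214 -0.2582  0.    ]
sample_cup [372.1 252.9] 0.72 [ 0.6683 -0.1502  0.    ]
drop_bottle [228.3 320. ] 0.97 [ 0.3667 -0.1551  0.    ]
beaker_
[... 168 characters left out ...]
.5048 -0.0577  0.098 ]
stand_hole [240.1 255.3] 0.81 [ 0.5077 -0.0594  0.068 ]
jbox [361.1 247.9] 0.74 [ 0.5275 -0.2527  0.    ]
jbox [367.6 245.3] 0.55 [ 0.532  -0.2636  0.    ]
sample_cup [301.5 166. ] 0.8 [ 0.6653 -0.1506  0.    ]
drop_bottle [299.7 342.9] 0.71 [ 0.3688 -0.1526  0.    ]
beaker_100 [421.3 182. ] 0.9 [ 0.6409 -0.3538  0.    ]
wrist [371.64829954431775, 371.64829954431775, 319.6214433646583, 243.23735291594286]
[[ 4.39544365e-04  9.64727475e-01  2.63250271e-01  7.09940811e-02]
 [ 9.99999783e-01 -2.94822035e-04 -5.89254295e-04 -7.74093449e-04]
 [-4.90857828e-04  2.63250473e-01 -9.64727395e-01 -1.42043504e-01]
 [ 0.00000000e+00  0.00000000e+00  0.00000000e+00  1.00000000e+00]]
```

View pics/m0.png

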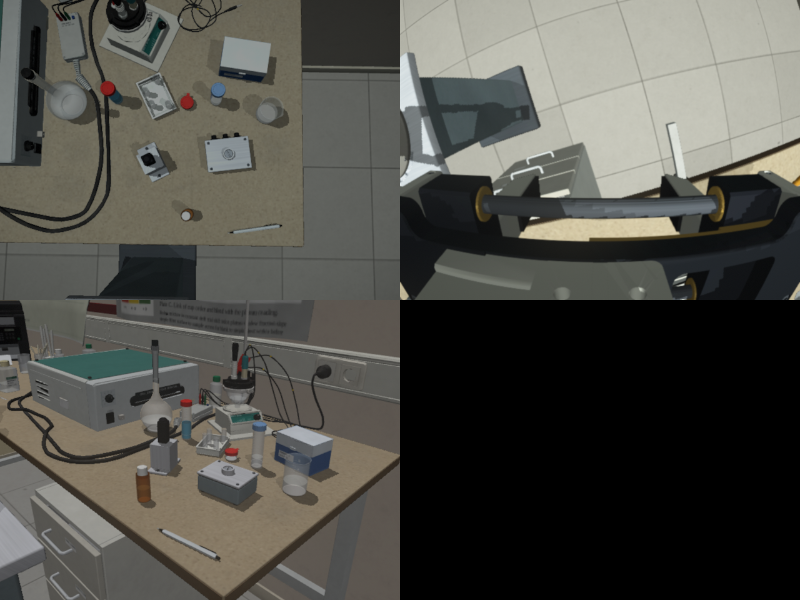

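The composite shows the stand with the driver at about (150,160) in the top view at half scale, the box at (228,153), and the bystanders clear of both. A tall flask stands to the left. I'll go above the stand now.

Request:
carry_out:
  commands:
    - [[-0.036, -0.0313, -0.02], 0, 1]
    - [[-0.036, -0.0313, -0.02], 0, 1]
    - [[-0.036, -0.0313, 0], 0, 1]
    - [[-0.036, -0.0313, 0], 0, 1]
    - [[-0.036, -0.0313, 0], 0, 1]
    - [[-0.036, -0.0313, 0], 0, 1]
    - [[-0.036, -0.0313, 0], 0, 1]
    - [[-0.036, -0.0313, 0], 0, 1]
    - [[-0.036, -0.0313, 0], 0, 1]
    - [[-0.036, -0.0313, 0], 0, 1]
    - [[-0.036, -0.0313, 0], 0, 1]
    - [[-0.036, -0.0313, 0], 0, 1]
    - [[-0.036, -0.0313, 0], 0, 1]
    - [[-0.036, -0.0313, 0], 0, 1]
    - [[0, 0, 0], 0, 1]

```text
time: 3.22
tool_pos: [0.509, -0.0613, 0.283]
tool_rot: [-3.141, -0.0, 2.852]
contact_force: [-0.3, 0.0, 0.2]
opening: 0.092
grip_force: 0.0
```

```bash
cat > b.py <<'E'
from h import *
import sys
s=robot.observe(); p=robot.read_camera('wrist'); print(s['time'],s['tool_pos'],s['tool_rot'],s['qpos'])
for n,z in dict(driver_handle=.098,stand_hole=.068,jbox=0,screw_top=.058).items():
    for q in robot.tip_of(p,n)[:2]: print(n,np.round(q['at'],1),round(q['p'],2),np.round(onz(p,q['at'],z,s),4))
save(p,sys.argv[1])
E
python3 b.py w1.png
```

```text
3.225 [ 0.50904693 -0.06127542  0.28301678] [-3.14121532e+00 -2.69690845e-04  2.85227144e+00] [-2.69141395e-01  2.90983850e-01  1.48735985e+00 -3.79945823e-04
  1.36352622e+00 -1.55053832e+00]
driver_handle [321.5 217.5] 0.58 [ 0.5039 -0.0587  0.098 ]
driver_handle [177.8 263.3] 0.41 [ 0.5063 -0.2054  0.098 ]
stand_hole [321.1 212.2] 0.91 [ 0.5045 -0.0591  0.068 ]
jbox [176.7 265.4] 0.66 [ 0.5282 -0.2571  0.    ]
screw_top [159.7 279.8] 0.58 [ 0.5263 -0.2553  0.058 ]
```

View pics/w1.png

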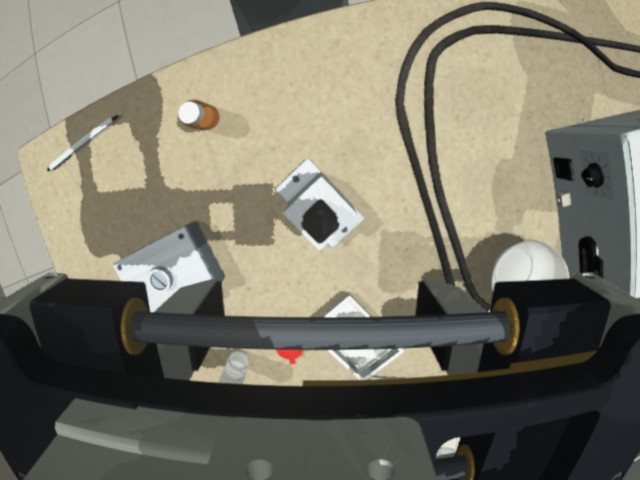

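The wrist image shows the handle at (320,222) on the rotated stand and the screw with its slot at (160,280). Next I'll zoom in on both for the angles.

```bash
cat > c.py <<'E'
import cv2,numpy as np
i=cv2.imread('pics/w1.png')
a=cv2.resize(i[155:255,270:370],(400,400),interpolation=cv2.INTER_CUBIC)
b=cv2.resize(i[255:305,135:185],(400,400),interpolation=cv2.INTER_CUBIC)
g=i[155:255,270:370].max(2); m=cv2.inRange(g,0,45)
n,l,s,c=cv2.connectedComponentsWithStats(m); k=1+np.argmax(s[1:,4]); print(s[k],c[k]+[270,155])
print(cv2.minAreaRect(np.argwhere(l==k)[:,::-1].astype(np.float32)))
cv2.imwrite('pics/c1.png',np.hstack([a,b]))
E
python3 c.py
```

```text
[ 33  46  33  40 574] [316.32055749 219.33623693]
((48.750003814697266, 65.25), (28.284271240234375, 30.405588150024414), 45.0)
```

View pics/c1.png

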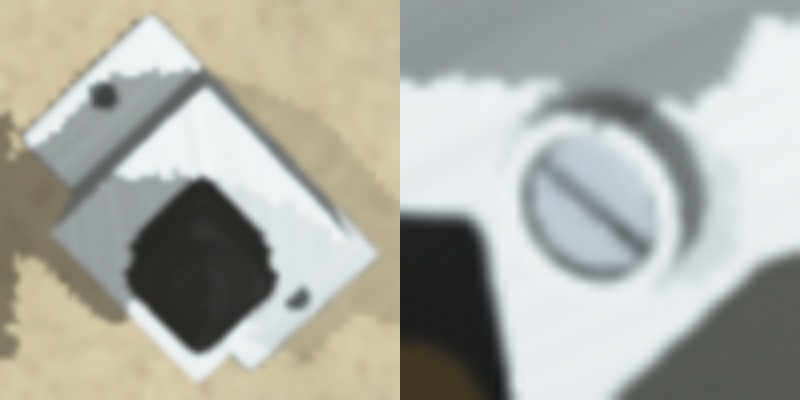

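```bash
cat > d.py <<'E'
from h import *
s=robot.observe(); p=robot.read_camera('wrist')
def f(a,b,z):
    A,B=onz(p,a,z,s),onz(p,b,z,s); d=B-A; print(np.round((A+B)/2,4),'len',np.linalg.norm(d).round(4),'ang',np.degrees(np.arctan2(d[1],d[0])).round(1))
c=lambda x,y:(270+x/4,155+y/4)
f(c(52,232),c(205,85),.068);f(c(205,85),c(350,235),.068);f(c(52,232),c(197,380),.068)
f(c(20,135),c(150,12),.006); f(c(150,12),c(205,70),.006)
f(c(203,178),c(203,352),.124);f(c(127,270),c(277,275),.124) # handle diagonals
f((152.25,274.75),(165.6,286.25),.058)
print(s['tool_rot'][2]*57.3)
E
python3 d.py
```

```text
[ 0.4814 -0.0685  0.068 ] len 0.052 ang 117.5
[ 0.492  -0.0335  0.068 ] len 0.0512 ang 27.9
[ 0.5165 -0.0798  0.068 ] len 0.0519 ang 27.0
[ 0.4618 -0.0784  0.006 ] len 0.0509 ang 116.7
[ 0.4604 -0.0506  0.006 ] len 0.0226 ang 26.8
[ 0.5006 -0.0553  0.124 ] len 0.037 ang -16.2
[ 0.5019 -0.0559  0.124 ] len 0.0312 ang 71.8
[ 0.5266 -0.2534  0.058 ] len 0.0203 ang 32.0
163.71005808794018
```

Request:
carry_out:
  commands:
    - [[0, 0, 0.01], 0.16, 1]
    - [[0, 0, 0.01], 0.16, 1]
    - [[0, 0, 0.01], 0.16, 1]
    - [[0, 0, 0.01], 0.16, 1]
    - [[0, 0, 0.01], 0.158, 1]
    - [[0.005, -0.003, 0.01], 0, 1]
    - [[0, 0, 0.03], 0, 1]
    - [[0, 0, 0.03], 0, 1]
    - [[0, 0, 0.03], 0, 1]
    - [[0, 0, 0.025], 0, 1]
    - [[0, 0, 0.013], 0, 1]
    - [[0, 0, 0], 0, 0.5]
    - [[0, 0, 0], 0, 0.3]
    - [[0, 0, 0], 0, 0]
    - [[0, 0, 0], 0, 0]
    - [[0, 0, 0], 0, 0]
    - [[0, 0, 0], 0, 0]
  newtons: 40

```text
time: 5.65
tool_pos: [0.5031, -0.0558, 0.0958]
tool_rot: [3.141, 0.0, 2.058]
contact_force: [-0.9, 0.0, 0.5]
opening: 0.0362
grip_force: 0.0
```

Request:
carry_out:
  commands:
    - [[0, 0, 0], 0, 0]
    - [[0, 0, 0], 0, 0]
    - [[0, 0, 0], 0, 0]
    - [[0, 0, 0], 0, 0]
    - [[0, 0, 0], 0, 0]

```text
time: 6.28
tool_pos: [0.5031, -0.0558, 0.0957]
tool_rot: [3.141, -0.0, 2.058]
contact_force: [0.6, 0.1, -0.2]
opening: 0.0238
grip_force: 40.0
```

```bash
python3 b.py w2.png
```

```text
6.275 [ 0.50305093 -0.05576686  0.09570549] [ 3.14147472e+00 -1.61365552e-05  2.05779602e+00] [-2.61989718e-01  4.81300124e-01  1.76934238e+00  1.18464475e-04
  8.90874765e-01 -7.49063885e-01]
stand_hole [111.4 285.7] 0.17 [ 0.401 -0.11   0.068]
screw_top [109.1 285.4] 0.65 [ 0.3955 -0.1176  0.058 ]
```

Request:
carry_out:
  commands:
    - [[0, 0, -0.01], 0, 0]
    - [[0, 0, -0.02], 0, 0]
    - [[0, 0, -0.03], 0, 0]
    - [[0, 0, -0.03], 0, 0]
    - [[0, 0, -0.03], 0, 0]
    - [[-0.02, -0.007, 0], 0, 0]
    - [[-0.03, -0.011, 0], 0, 0]
    - [[-0.03, -0.011, 0], 0, 0]
    - [[-0.02, -0.007, 0], 0, 0]
    - [[0, 0, 0], 0, 0]
    - [[0, 0, 0], 0, 0]

```text
time: 7.9
tool_pos: [0.5178, -0.1603, 0.2157]
tool_rot: [3.142, -0.001, 2.058]
contact_force: [-0.4, 0.2, -1.5]
opening: 0.0236
grip_force: 40.0
```

```bash
cat > e.py <<'E'
from h import *
s=robot.observe(); w=robot.read_camera('wrist'); print(s['tool_pos'],s['tool_rot'])
for n,z in dict(jbox=0,screw_top=.058,driver_tip=s['tool_pos'][2]-.0897).items():
    for q in robot.tip_of(w,n)[:2]: print('wrist',n,np.round(q['at'],1),round(q['p'],2),np.round(onz(w,q['at'],z,s),4))
c=robot.read_camera('scene'); t=robot.read_camera('top')
for n,p in (('scene',c),('top',t)):
    for m,z in (('screw_top',.058),('driver_tip',s['tool_pos'][2]-.0897),('jbox',0)):
        for q in robot.tip_of(p,m)[:2]: print(n,m,np.round(q['at'],1),round(q['p'],2),np.round(onz(p,q['at'],z),4))
tip=s['tool_pos']+[0,0,-.0897]
u=pix(c,tip); print(u,pix(w,tip,s)); x,y=(int(v) for v in u)
a=cv2.resize(c['pixels'][y-45:y+30,x-37:x+38],(300,300),interpolation=cv2.INTER_CUBIC)
b=cv2.resize(w['pixels'],(500,375)); k=np.zeros((375,800,3),np.uint8); k[:300,:300]=a; k[:,300:]=b
cv2.imwrite('pics/e1.png',k[:,:,::-1]); save(w,'w3.png'); save(c,'s3.png')
E
python3 e.py
```

```text
[ 0.51779321 -0.16028867  0.21570961] [ 3.14156802e+00 -8.39781132e-04  2.05789669e+00]
scene screw_top [366.  270.9] 0.49 [ 0.524  -0.2607  0.058 ]
scene driver_tip [316.6 207.7] 0.92 [ 0.5187 -0.1684  0.126 ]
scene jbox [358.8 307.1] 0.72 [ 0.5194 -0.2544  0.    ]
top jbox [360.8 249.2] 0.71 [ 0.5253 -0.2522  0.    ]
top jbox [241.6 259.1] 0.53 [ 0.5058 -0.0532  0.    ]
[312.19190993 206.3527855 ] [320.56427272 254.02624462]
```

View pics/e1.png

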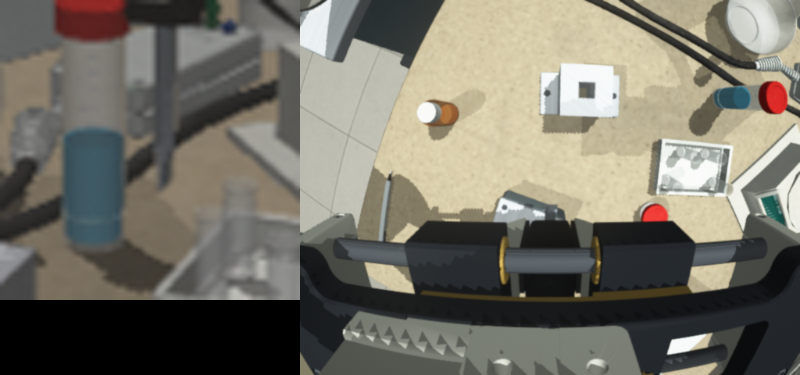

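The scene crop shows the blade under the handle, at about (163,180) in the crop. It looks narrow, so it is probably edge-on. In the wrist view the screw is hidden by the jaws, so I'll move past the box and put the camera over the screw.

Request:
carry_out:
  commands:
    - [[-0.027, -0.005, 0], 0, 0]
    - [[-0.04, -0.008, 0], 0, 0]
    - [[-0.04, -0.008, 0], 0, 0]
    - [[-0.04, -0.008, 0], 0, 0]
    - [[-0.04, -0.008, 0], 0, 0]
    - [[0, 0, 0], 0, 0]
    - [[0, 0, 0], 0, 0]

```text
time: 9.38
tool_pos: [0.5726, -0.343, 0.2152]
tool_rot: [-3.141, -0.001, 2.058]
contact_force: [0.7, -1.1, -1.5]
opening: 0.0242
grip_force: 40.0
```

```bash
cat > f.py <<'E'
from h import *
s=robot.observe(); w=robot.read_camera('wrist'); print(s['tool_pos'],s['tool_rot'])
for n,z in dict(jbox=0,screw_top=.058).items():
    for q in robot.tip_of(w,n)[:2]: print('wrist',n,np.round(q['at'],1),round(q['p'],2),np.round(onz(w,q['at'],z,s),4))
c=robot.read_camera('scene')
for m,z in (('screw_top',.058),('driver_tip',s['tool_pos'][2]-.0897)):
    for q in robot.tip_of(c,m)[:2]: print('scene',m,np.round(q['at'],1),round(q['p'],2),np.round(onz(c,q['at'],z),4))
tip=s['tool_pos']+[0,0,-.0897]; o,d=ray(c,pix(c,tip)); print('cam',o,'dir deg',np.degrees(np.arctan2(d[1],d[0])))
for a in (28,118):
    v=np.array([np.cos(np.radians(a)),np.sin(np.radians(a)),0])*.006; print(a,pix(c,tip+v)-pix(c,tip-v))
x,y=(int(v) for v in pix(c,tip)); u,v=(int(t) for t in pix(w,[.5265,-.2545,.058],s)); print(u,v)
a=cv2.resize(c['pixels'][y-60:y+20,x-40:x+40],(400,400),interpolation=cv2.INTER_CUBIC)
b=cv2.resize(w['pixels'][v-40:v+40,u-40:u+40],(400,400),interpolation=cv2.INTER_CUBIC)
cv2.imwrite('pics/f1.png',np.hstack([a,b])[:,:,::-1]); save(w,'w4.png'); save(c,'s4.png')
E
python3 f.py
```

```text
[ 0.57255783 -0.34302556  0.21522021] [-3.14148327e+00 -1.37252770e-03  2.05763146e+00]
wrist jbox [318.9 115.8] 0.65 [ 0.5254 -0.2569  0.    ]
wrist screw_top [322.5 110.4] 0.65 [ 0.5281 -0.2556  0.058 ]
scene screw_top [453.4 167.1] 0.75 [ 1.0196 -0.0694  0.058 ]
scene screw_top [364.4 270.7] 0.43 [ 0.5228 -0.2588  0.058 ]
scene driver_tip [444.6 233.1] 0.79 [ 0.5774 -0.3455  0.1255]
cam [-0.04128987 -0.73894912  0.43502082] dir deg 32.82147572387812
28 [ 1.1452659  -3.51867092]
118 [-9.33312664 -1.19785919]
321 108
```

View pics/f1.png

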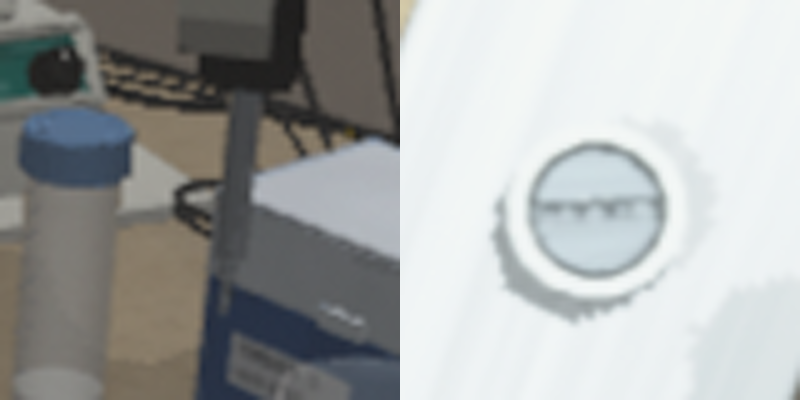

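The scene crop shows the blade about 2 px wide at (222,300). That is edge-on, so the blade lies along 28°. The wrist crop shows the slot horizontal, centred at (598,208) in the crop, so it also lies along about 28° and is already nearly aligned. Next I'll go above the screw.

Request:
carry_out:
  commands:
    - [[0.02, 0, 0], 0, 0]
    - [[0.03, 0.0016, 0], 0, 0]
    - [[0.03, 0, 0], 0, 0]
    - [[0.018, 0, 0.01], 0, 0]
    - [[0, 0, 0.02], 0, 0]
    - [[0, 0, 0.02], 0, 0]
    - [[0, 0, 0.005], 0, 0]
    - [[0, 0, 0], 0, 0]
    - [[0, 0, 0], 0, 0]

```text
time: 10.8
tool_pos: [0.5288, -0.2565, 0.1617]
tool_rot: [3.141, 0.001, 2.058]
contact_force: [-0.5, -1.0, -0.5]
opening: 0.0241
grip_force: 40.0
```

```bash
cat > g.py <<'E'
from h import *
import sys
s=robot.observe(); c=robot.read_camera('scene'); print(s['tool_pos'],s['tool_rot'],s['contact_force'])
tip=s['tool_pos']+[0,0,-.0897]; print('tip px',pix(c,tip))
for m,z in (('screw_top',.058),('driver_tip',tip[2])):
    for q in robot.tip_of(c,m)[:1]: print(m,np.round(q['at'],1),round(q['p'],2),np.round(onz(c,q['at'],z),4))
for nm,v in (('x',[-.468,.884,0]),('y',[.884,.468,0]),('z',[0,0,1])): print(nm,'1mm:',pix(c,tip+np.array(v)*.001)-pix(c,tip))
x,y=(int(v) for v in pix(c,tip)); print('crop origin',x-30,y-30)
cv2.imwrite('pics/%s'%sys.argv[1],cv2.resize(c['pixels'][y-30:y+30,x-30:x+30],(600,600),interpolation=cv2.INTER_CUBIC)[:,:,::-1])
E
python3 g.py g1.png
python3 - <<'E'
from h import *
# slot from w4
s=robot.observe(); s=dict(s); s['tool_pos']=np.array([.57255783,-.34302556,.21522]); s['tool_rot']=[-3.14148,-.00137,2.05763]
p=robot.read_camera('wrist')
c=lambda x,y:(281+(x-400)/5,68+y/5)
A=onz(p,c(530,208),.058,s);B=onz(p,c(665,207),.058,s);print((A+B)/2,np.linalg.norm(B-A),np.degrees(np.arctan2(*(B-A)[1::-1])))
E
```

```text
[ 0.52882496 -0.2564981   0.16167286] [3.14067221e+00 1.47861588e-03 2.05778343e+00] [-0.46278604 -1.02541397 -0.49160878]
tip px [366.4662114  259.67968439]
screw_top [366.6 270.3] 0.54 [ 0.5259 -0.2601  0.058 ]
driver_tip [369.4 257.9] 0.89 [ 0.536  -0.2556  0.072 ]
x 1mm: [-0.70986164 -0.10258185]
y 1mm: [ 0.170174   -0.30365005]
z 1mm: [ 0.03013139 -0.65615391]
crop origin 336 229
[ 0.52637099 -0.25569951  0.058     ] 0.02138850283181704 28.387320971855992
```

View pics/g1.png

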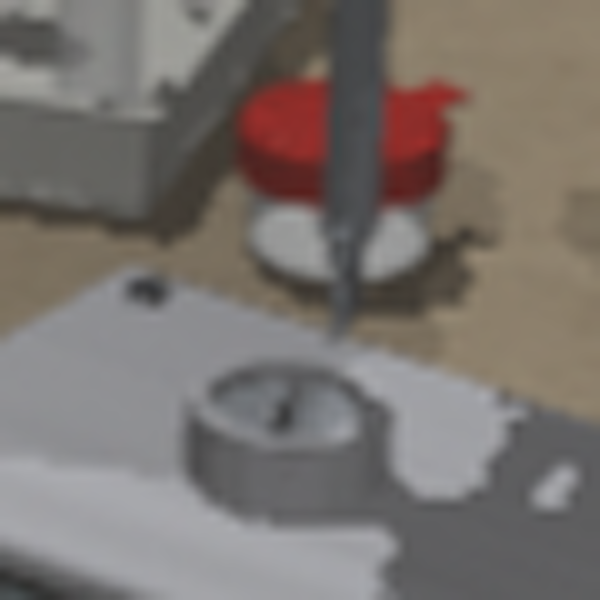

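The crop shows the blade tip at about (338,338) and the collar centre at about (285,403). After projecting for height, the tip must go about 7 mm along tool +x and 2 mm along +y, because the handle sits off-centre in the pads.

Request:
carry_out:
  commands:
    - [[0.004, 0.002, 0], 0, 0]
    - [[0.003, 0, 0.004], 0, 0]
    - [[0, 0, 0], 0, 0]
    - [[0, 0, 0], 0, 0]
    - [[0, 0, 0], 0, 0]

```text
time: 11.62
tool_pos: [0.5269, -0.2492, 0.1567]
tool_rot: [3.141, 0.0, 2.058]
contact_force: [0.1, 0.7, -0.5]
opening: 0.0239
grip_force: 40.0
```

```bash
python3 g.py g2.png
```

```text
[ 0.52692738 -0.24919428  0.15673466] [3.14144392e+00 9.18047133e-05 2.05769438e+00] [ 0.08183323  0.73403005 -0.50792993]
tip px [361.43379461 261.62353522]
screw_top [365.4 269.8] 0.52 [ 0.5259 -0.2579  0.058 ]
driver_tip [364.4 264.9] 0.77 [ 0.5223 -0.2587  0.067 ]
x 1mm: [-0.70374665 -0.10251347]
y 1mm: [ 0.17438611 -0.30374351]
z 1mm: [ 0.02751685 -0.65098331]
crop origin 331 231
```

View pics/g2.png

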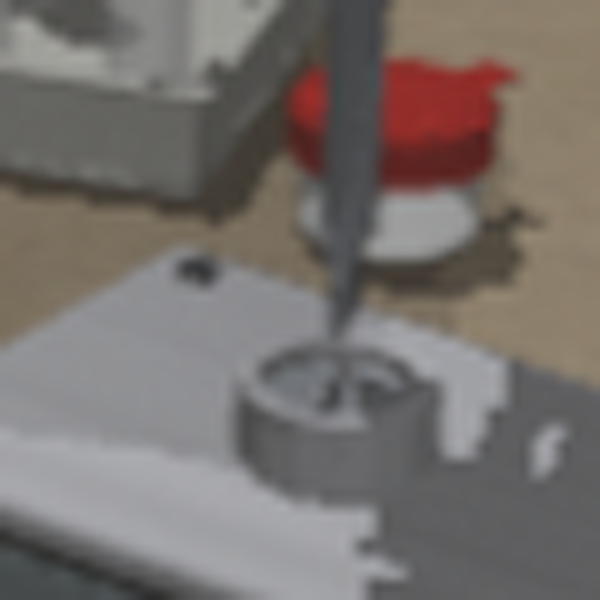

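The tip is at about (338,338) and the collar centre at about (338,385) in the crop. They are now in line, so I'll descend gently.

Request:
carry_out:
  commands:
    - [[0, 0, 0.003], 0, 0]
    - [[0, 0, 0.003], 0, 0]
    - [[0, 0, 0.001], 0, 0]
    - [[0, 0, 0], 0, 0]
    - [[0, 0, 0], 0, 0]

```text
time: 12.4
tool_pos: [0.5269, -0.2491, 0.1497]
tool_rot: [3.141, 0.0, 2.058]
contact_force: [-0.5, -0.9, -0.6]
opening: 0.0236
grip_force: 40.0
```

Request:
carry_out:
  commands:
    - [[0, 0, 0.0005], 0, 0]
    - [[0, 0, 0.0005], 0, 0]
    - [[0, 0, 0], 0, 0]

```text
time: 12.78
tool_pos: [0.5268, -0.2491, 0.1486]
tool_rot: [3.142, -0.0, 2.058]
contact_force: [0.4, 0.6, -1.5]
opening: 0.0238
grip_force: 40.0
```

Request:
carry_out:
  commands:
    - [[0, 0, 0.0005], 0, 0]
    - [[0, 0, 0.0005], 0, 0]
    - [[0, 0, 0], 0, 0]

```text
time: 13.15
tool_pos: [0.5268, -0.2491, 0.1476]
tool_rot: [-3.142, -0.0, 2.058]
contact_force: [-0.2, -0.9, -1.0]
opening: 0.0239
grip_force: 40.0
```

Request:
carry_out:
  commands:
    - [[0, 0, 0.0005], 0, 0]
    - [[0, 0, 0], 0, 0]
    - [[0, 0, 0], 0, 0]

```text
time: 13.52
tool_pos: [0.5269, -0.2491, 0.1472]
tool_rot: [3.141, -0.0, 2.058]
contact_force: [-0.3, -0.5, -1.1]
opening: 0.0237
grip_force: 40.0
```

Request:
carry_out:
  commands:
    - [[0, 0, 0.0005], 0, 0]
    - [[0, 0, 0], 0, 0]
    - [[0, 0, 0], 0, 0]

```text
time: 13.9
tool_pos: [0.5268, -0.2491, 0.1467]
tool_rot: [3.142, -0.0, 2.058]
contact_force: [-0.0, -0.5, -0.4]
opening: 0.0238
grip_force: 40.0
```

Request:
carry_out:
  commands:
    - [[0, 0, 0.0005], 0, 0]
    - [[0, 0, 0], 0, 0]
    - [[0, 0, 0], 0, 0]

```text
time: 14.28
tool_pos: [0.5269, -0.2491, 0.1462]
tool_rot: [3.142, -0.0, 2.058]
contact_force: [0.4, 0.0, -0.4]
opening: 0.0238
grip_force: 40.0
```

Request:
carry_out:
  commands:
    - [[0, 0, 0.0004], 0, 0]
    - [[0, 0, 0], 0, 0]
    - [[0, 0, 0], 0, 0]

```text
time: 14.65
tool_pos: [0.5269, -0.2491, 0.1458]
tool_rot: [3.142, -0.0, 2.058]
contact_force: [0.0, 0.8, -0.4]
opening: 0.0239
grip_force: 40.0
```

Request:
carry_out:
  commands:
    - [[0, 0, 0.0005], 0, 0]
    - [[0, 0, 0], 0, 0]
    - [[0, 0, 0], 0, 0]

```text
time: 15.02
tool_pos: [0.5269, -0.2491, 0.1453]
tool_rot: [3.142, -0.0, 2.058]
contact_force: [0.6, 0.4, -0.1]
opening: 0.024
grip_force: 40.0
```

Request:
carry_out:
  commands:
    - [[0, 0, 0.0005], 0, 0]
    - [[0, 0, 0], 0, 0]
    - [[0, 0, 0], 0, 0]

```text
time: 15.4
tool_pos: [0.5269, -0.2491, 0.1448]
tool_rot: [3.142, -0.0, 2.058]
contact_force: [-0.1, 0.5, -1.1]
opening: 0.0236
grip_force: 40.0
```

Request:
carry_out:
  commands:
    - [[0, 0, 0.0005], 0, 0]
    - [[0, 0, 0], 0, 0]
    - [[0, 0, 0], 0, 0]

```text
time: 15.78
tool_pos: [0.5269, -0.2491, 0.1443]
tool_rot: [3.142, -0.0, 2.058]
contact_force: [0.3, 0.6, -0.7]
opening: 0.0238
grip_force: 40.0
```

Request:
carry_out:
  commands:
    - [[0, 0, 0.0005], 0, 0]
    - [[0, 0, 0], 0, 0]
    - [[0, 0, 0], 0, 0]

```text
time: 16.15
tool_pos: [0.5268, -0.2491, 0.1438]
tool_rot: [3.142, -0.0, 2.058]
contact_force: [0.2, -0.7, -0.5]
opening: 0.0235
grip_force: 40.0
```

Request:
carry_out:
  commands:
    - [[0, 0, 0.0005], 0, 0]
    - [[0, 0, 0], 0, 0]
    - [[0, 0, 0], 0, 0]

```text
time: 16.52
tool_pos: [0.5269, -0.2491, 0.1433]
tool_rot: [3.142, -0.0, 2.058]
contact_force: [0.1, 0.2, -0.1]
opening: 0.0237
grip_force: 40.0
```

Request:
carry_out:
  commands:
    - [[0, 0, 0.0004], 0, 0]
    - [[0, 0, 0], 0, 0]
    - [[0, 0, 0], 0, 0]

```text
time: 16.9
tool_pos: [0.5269, -0.2491, 0.143]
tool_rot: [3.141, 0.0, 2.058]
contact_force: [-0.6, -0.1, -0.4]
opening: 0.0238
grip_force: 40.0
```

Request:
carry_out:
  commands:
    - [[0, 0, 0.0004], 0, 0]
    - [[0, 0, 0], 0, 0]
    - [[0, 0, 0], 0, 0]

```text
time: 17.27
tool_pos: [0.5269, -0.2491, 0.1426]
tool_rot: [3.141, 0.0, 2.058]
contact_force: [0.0, 0.2, 0.5]
opening: 0.0234
grip_force: 40.0
```

Request:
carry_out:
  commands:
    - [[0, 0, 0.0004], 0, 0]
    - [[0, 0, 0], 0, 0]
    - [[0, 0, 0], 0, 0]

```text
time: 17.65
tool_pos: [0.5269, -0.2491, 0.1422]
tool_rot: [3.141, 0.0, 2.058]
contact_force: [-1.0, -0.1, 2.1]
opening: 0.024
grip_force: 40.0
```

```bash
python3 g.py g3.png; python3 -c "
from h import *
print(robot.observe()['contact_force'],robot.observe()['torque'])"
```

```text
[ 0.52693535 -0.24909334  0.14220798] [3.14140831e+00 1.65228920e-04 2.05781146e+00] [-1.03231167 -0.10221634  2.12201689]
tip px [360.98672281 270.98421024]
screw_top [365.3 270. ] 0.42 [ 0.5253 -0.2582  0.058 ]
driver_tip [364.7 272.4] 0.92 [ 0.5275 -0.2555  0.0525]
x 1mm: [-0.69867505 -0.10463156]
y 1mm: [ 0.17363221 -0.31142053]
z 1mm: [ 0.02711021 -0.6419439 ]
crop origin 330 240
[-0.20286959 -0.77939197  2.30015109] [-0.0351993   0.11994552  0.00677464]
```

View pics/g3.png

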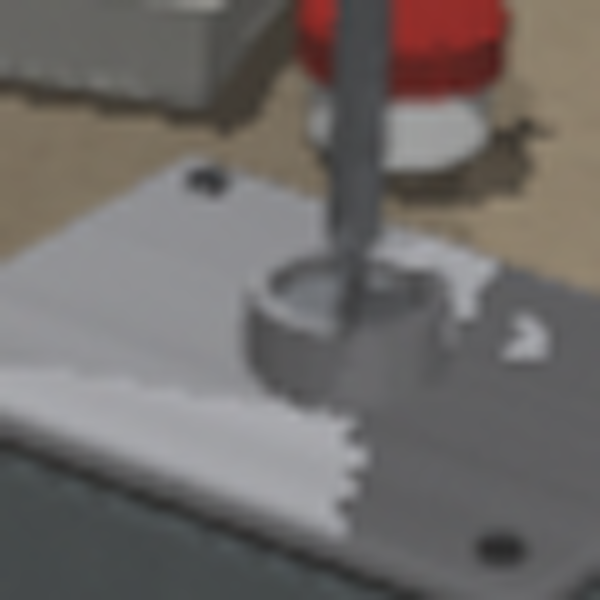

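In the crop the blade is inside the collar at (350,310). The tip went down about 5 mm below head height before contact at about 3 N, so it is seated on the slot floor. I'll turn clockwise about the driver's axis, which lies about 5 mm to the −x side of the tool axis.

Request:
carry_out:
  commands:
    - [[0, 0.00025, 0], 0.05, 0]
    - [[0, 0.00025, 0], 0.05, 0]
    - [[0, 0.00025, 0], 0.05, 0]
    - [[0, 0.00025, 0], 0.05, 0]
    - [[0, 0, 0], 0, 0]

```text
time: 18.42
tool_pos: [0.528, -0.249, 0.1422]
tool_rot: [3.141, 0.001, 1.858]
contact_force: [-0.3, -0.5, 1.2]
opening: 0.0236
grip_force: 40.0
```

```bash
python3 -c "
from h import *
s=robot.observe();print(s['contact_force'],s['torque'],s['tool_pos'],s['tool_rot'])"
```

```text
[-0.29074569 -0.47307795  1.18657479] [-0.26496777 -0.01954914  0.05221851] [ 0.52798391 -0.24896796  0.14224979] [3.14117648e+00 7.77883530e-04 1.85837497e+00]
```

Request:
carry_out:
  commands:
    - [[0, 0.00025, 0], 0.05, 0]
    - [[0, 0.00025, 0], 0.05, 0]
    - [[0, 0.00025, 0], 0.05, 0]
    - [[0, 0.00025, 0], 0.05, 0]
    - [[0, 0, 0], 0, 0]

```text
time: 19.05
tool_pos: [0.5291, -0.249, 0.1423]
tool_rot: [3.141, 0.001, 1.659]
contact_force: [1.0, -2.4, 2.6]
opening: 0.024
grip_force: 40.0
```

```bash
cat > t.py <<'E'
from h import *
s=robot.observe();a=[s['torque'][2]]
for _ in range(4): robot.read_camera('scene'); a.append(robot.observe()['torque'][2])
print(np.round(a,3),np.mean(a).round(3),s['contact_force'].round(1),s['tool_rot'][2],s['time'])
E
python3 t.py
```

```text
[0.104 0.107 0.087 0.106 0.067] 0.094 [ 1.  -2.4  2.6] 1.6592503411042894 19.05
```

Request:
carry_out:
  commands:
    - [[0, 0.00025, 0], 0.05, 0]
    - [[0, 0.00025, 0], 0.05, 0]
    - [[0, 0.00025, 0], 0.05, 0]
    - [[0, 0, 0], 0, 0]

```text
time: 19.75
tool_pos: [0.5299, -0.2492, 0.1424]
tool_rot: [3.14, 0.001, 1.509]
contact_force: [2.1, -4.6, 0.9]
opening: 0.0237
grip_force: 40.0
```

```bash
python3 t.py
```

```text
[0.088 0.055 0.117 0.057 0.082] 0.08 [ 2.1 -4.6  0.9] 1.5087852519866252 19.75
```

Request:
carry_out:
  commands:
    - [[-0.0006, 0.00025, 0], 0.05, 0]
    - [[-0.0002, 0.00025, 0], 0.05, 0]
    - [[0, 0, 0], 0, 0]

```text
time: 20.32
tool_pos: [0.5304, -0.2497, 0.1424]
tool_rot: [3.14, 0.001, 1.409]
contact_force: [2.0, -5.0, 1.4]
opening: 0.0241
grip_force: 40.0
```

```bash
python3 t.py
```

```text
[0.156 0.145 0.136 0.118 0.077] 0.126 [ 2.  -5.   1.4] 1.409421129909633 20.325
```

Request:
carry_out:
  commands:
    - [[-0.0008, 0.0002, 0], 0.05, 0]
    - [[0, 0, 0], 0, 0]
    - [[0, 0, 0], 0, 0]

```text
time: 20.9
tool_pos: [0.5306, -0.2501, 0.1423]
tool_rot: [3.14, -0.0, 1.36]
contact_force: [3.6, -3.8, 2.9]
opening: 0.0238
grip_force: 40.0
```

```bash
python3 t.py
```

```text
[0.126 0.181 0.082 0.07  0.124] 0.117 [ 3.6 -3.8  2.9] 1.3597440379464072 20.9
```

Request:
carry_out:
  commands:
    - [[-0.0003, 0.0006, 0], 0.05, 0]
    - [[0, 0.0003, 0], 0.05, 0]
    - [[0, 0, 0], 0, 0]
    - [[0, 0, 0], 0, 0]

```text
time: 21.6
tool_pos: [0.5311, -0.2506, 0.1422]
tool_rot: [3.141, -0.0, 1.26]
contact_force: [3.3, -3.2, 0.9]
opening: 0.0238
grip_force: 40.0
```

```bash
python3 t.py
```

```text
[0.139 0.119 0.111 0.115 0.116] 0.12 [ 3.3 -3.2  0.9] 1.2597328755170485 21.6
```

Request:
carry_out:
  commands:
    - [[-0.0002, 0.0004, 0], 0.05, 0]
    - [[0, 0.0003, 0], 0.04, 0]
    - [[0, 0, 0], 0, 0]
    - [[0, 0, 0], 0, 0]

```text
time: 22.3
tool_pos: [0.5316, -0.251, 0.1422]
tool_rot: [3.141, -0.0, 1.17]
contact_force: [4.9, -3.5, 2.3]
opening: 0.0238
grip_force: 40.0
```

```bash
python3 t.py
```

```text
[0.118 0.134 0.08  0.064 0.141] 0.107 [ 4.9 -3.5  2.3] 1.1698598466182637 22.3
```

Request:
carry_out:
  commands:
    - [[-0.0002, 0.0008, 0], 0.05, 0]
    - [[0, 0.0005, 0], 0.03, 0]
    - [[0, 0, 0], 0, 0]
    - [[0, 0, 0], 0, 0]

```text
time: 23.0
tool_pos: [0.5322, -0.2516, 0.142]
tool_rot: [-3.141, -0.0, 1.089]
contact_force: [1.3, -2.0, 2.4]
opening: 0.0236
grip_force: 40.0
```

```bash
python3 t.py
```

```text
[0.122 0.113 0.109 0.102 0.097] 0.109 [ 1.3 -2.   2.4] 1.0887712397118952 23.0
```

Request:
carry_out:
  commands:
    - [[0, 0.0004, 0], 0.05, 0]
    - [[0, 0, 0], 0, 0]
    - [[0, 0, 0], 0, 0]

```text
time: 23.58
tool_pos: [0.5325, -0.2519, 0.1419]
tool_rot: [-3.141, 0.0, 1.039]
contact_force: [0.4, -3.4, 3.2]
opening: 0.0237
grip_force: 40.0
```

```bash
python3 t.py
```

```text
[0.076 0.052 0.123 0.151 0.084] 0.097 [ 0.4 -3.4  3.2] 1.0387688327423945 23.575
```

```bash
cat > v.py <<'E'
from h import *
c=robot.read_camera('scene'); w=robot.read_camera('wrist')
x,y=int(pix(c,[.527,-.256,.08])[0]),int(pix(c,[.527,-.256,.08])[1]); print(x,y)
a=cv2.resize(c['pixels'][y-35:y+25,x-30:x+30],(400,400),interpolation=cv2.INTER_CUBIC)
b=cv2.resize(w['pixels'][180:340,240:400],(400,400),interpolation=cv2.INTER_CUBIC)
cv2.imwrite('pics/v1.png',np.hstack([a,b])[:,:,::-1])
E
python3 v.py
```

```text
365 254
```

View pics/v1.png

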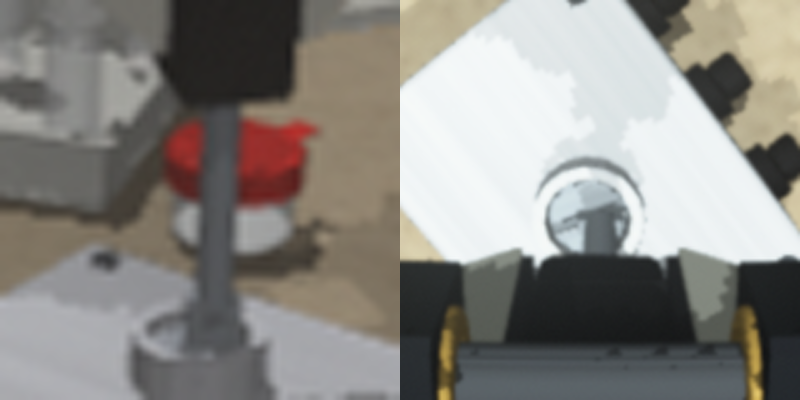

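The wrist crop shows the shank in the collar at (600,235) and the slot rising about 13° against the blade, which is clearance plus a little twist. So the screw has turned about 0.8 rad and must be near its stop. I'll go on in small steps.

Request:
carry_out:
  commands:
    - [[-0.0003, 0.0003, 0], 0.05, 0]
    - [[0, 0, 0], 0, 0]
    - [[0, 0, 0], 0, 0]

```text
time: 24.25
tool_pos: [0.5328, -0.2521, 0.142]
tool_rot: [-3.141, -0.0, 0.989]
contact_force: [-1.0, -1.3, 2.1]
opening: 0.0239
grip_force: 40.0
```

```bash
python3 t.py
```

```text
[0.123 0.127 0.151 0.094 0.112] 0.121 [-1.  -1.3  2.1] 0.9887900622409063 24.25
```

Request:
carry_out:
  commands:
    - [[0, 0.0003, 0], 0.05, 0]
    - [[0, 0, 0], 0, 0]
    - [[0, 0, 0], 0, 0]

```text
time: 24.82
tool_pos: [0.5333, -0.2524, 0.1421]
tool_rot: [3.142, -0.0, 0.939]
contact_force: [0.4, 0.0, 3.1]
opening: 0.0241
grip_force: 40.0
```

```bash
python3 t.py
```

```text
[0.097 0.073 0.134 0.124 0.146] 0.115 [0.4 0.  3.1] 0.93874027967018 24.825
```

Request:
carry_out:
  commands:
    - [[0, 0.0003, 0], 0.06, 0]
    - [[0, 0, 0], 0, 0]
    - [[0, 0, 0], 0, 0]
  newtons: 55

```text
time: 25.4
tool_pos: [0.5336, -0.2527, 0.1421]
tool_rot: [3.141, -0.0, 0.879]
contact_force: [-1.5, -0.9, 2.6]
opening: 0.0233
grip_force: 55.0
```

```bash
python3 t.py
```

```text
[0.094 0.131 0.121 0.175 0.111] 0.126 [-1.5 -0.9  2.6] 0.8789817879959647 25.4
```

```bash
cat > r.py <<'E'
from h import *
s=dict(robot.observe()); w=robot.read_camera('wrist')
s4=dict(s,tool_pos=np.array([.57255783,-.34302556,.21522]),tool_rot=[-3.14148,-.00137,2.05763])
w4=dict(w,pixels=cv2.imread('pics/w4.png')[:,:,::-1])
def rect(p,s,c,z=.058,n=400,L=.030):
    M=np.zeros((n,n,2),np.float32)
    for i in range(n):
        for j in range(n): M[i,j]=pix(p,np.array([c[0]+(j-n/2)*L/n,c[1]-(i-n/2)*L/n,z]),s)
    return cv2.remap(np.ascontiguousarray(p['pixels']),M,None,cv2.INTER_CUBIC)
c=[.527,-.256]
cv2.imwrite('pics/r1.png',np.hstack([rect(w4,s4,c),rect(w,s,c)])[:,:,::-1])
E
python3 r.py
```

```text
(no output)
```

View pics/r1.png

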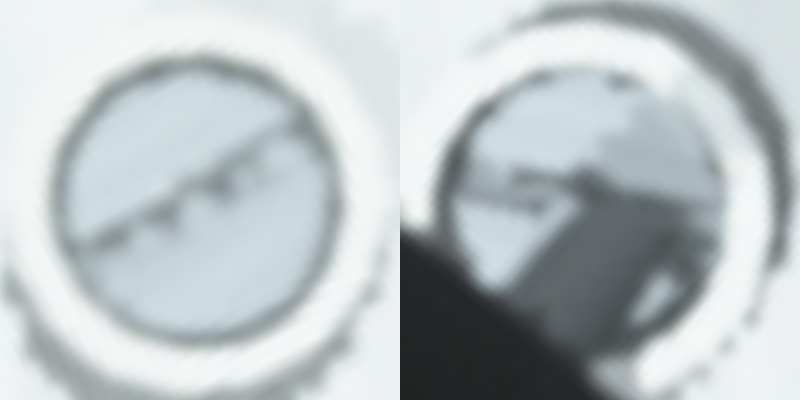

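The left half is the slot before turning, at about 27°. The right half is now, with the slot at about −9°, so the screw has moved about 0.63 rad while the tool turned 1.18 rad. I'll check numerically whether the handle is still square in the jaws.

```bash
cat > k.py <<'E'
from h import *
s=robot.observe(); w=robot.read_camera('wrist'); save(w,'w6.png')
g=w['pixels'].max(2).astype(int)
cols=list(range(270,372,4))
rows=[next((r for r in range(250,330) if g[r,c]<60),0) for c in cols]
print(list(zip(cols,rows)))
print('tool y deg',np.degrees(s['tool_rot'][2])-90)
for lo,hi in((296,312),(330,346),(296,346)):
    P=np.array([onz(w,(c,r),.124,s)[:2] for c,r in zip(cols,rows) if lo<=c<=hi and r]); 
    d=np.linalg.svd(P-P.mean(0))[2][0]; print(lo,hi,np.degrees(np.arctan2(d[1],d[0])))
for r in range(282,320,6): print(r,g[r,284:360:4])
for n in ('driver_handle','driver_tip','screw_top'): print(n,[(np.round(q['at'],1),round(q['p'],2)) for q in robot.tip_of(w,n)[:2]])
E
python3 k.py; python3 t.py
```

```text
[(270, 317), (274, 317), (278, 317), (282, 312), (286, 294), (290, 284), (294, 291), (298, 285), (302, 283), (306, 282), (310, 283), (314, 282), (318, 282), (322, 282), (326, 282), (330, 283), (334, 283), (338, 283), (342, 285), (346, 290), (350, 283), (354, 299), (358, 315), (362, 317), (366, 317), (370, 317)]
tool y deg -39.6875533595887
296 312 -28.462718737363925
330 346 -64.60132925370281
296 346 -43.69164106757869
282 [106 104 157 241 110  62  58  66  51  50  49  76  77  84 138 166  99 122
 134]
288 [ 95  49  53  48  39  40  40  39  38  38  38  38  38  37  37  56  39  72
 133]
294 [ 92  39  39  38  38  37  37  36  35  36  37  35  35  36  35  38  36  40
 131]
300 [73 36 35 34 34 34 32 33 33 31 33 33 32 30 31 30 31 34 91]
306 [44 34 31 32 31 31 30 29 29 30 29 28 28 27 28 26 28 28 58]
312 [31 31 29 30 29 28 27 28 27 27 26 27 26 26 25 25 25 26 30]
318 [53 51 51 51 50 50 49 50 50 48 49 49 49 49 49 49 49 50 50]
driver_handle []
driver_tip [(array([319.8, 261.6]), 0.59)]
screw_top [(array([316.4, 268.9]), 0.89)]
[0.168 0.152 0.116 0.157 0.116] 0.142 [ 0.  -1.5  2.2] 0.8778899696199476 25.85
```

```bash
cat > q.py <<'E'
import cv2,numpy as np
im=cv2.imread('pics/r1.png',0)
for k,(cx,cy) in enumerate(((200,200),(583,205))):
    P=cv2.warpPolar(cv2.GaussianBlur(im,(5,5),0),(160,72),(cx,cy),160,cv2.INTER_LINEAR)
    print('img',k)
    for lo,hi in((60,80),(90,105),(108,122)):
        v=P[:,lo:hi].mean(1).astype(int); print(lo,[(-5*i,x) for i,x in enumerate(v)] if 0 else ' '.join(f'{(-5*i)%360}:{x}' for i,x in enumerate(v)))
E
python3 q.py
```

```text
img 0
60 0:207 355:209 350:210 345:211 340:212 335:213 330:213 325:214 320:215 315:215 310:215 305:215 300:215 295:215 290:215 285:215 280:214 275:213 270:213 265:212 260:211 255:210 250:208 245:207 240:206 235:204 230:202 225:202 220:201 215:198 210:189 205:176 200:171 195:176 190:190 185:205 180:213 175:215 170:215 165:214 160:214 155:214 150:214 145:215 140:215 135:215 130:216 125:216 120:216 115:215 110:215 105:215 100:215 95:214 90:214 85:214 80:214 75:214 70:214 65:211 60:205 55:193 50:178 45:170 40:171 35:179 30:186 25:189 20:191 15:193 10:198 5:204
90 0:210 355:211 350:212 345:213 340:213 335:212 330:213 325:212 320:212 315:211 310:212 305:212 300:212 295:212 290:213 285:214 280:215 275:215 270:215 265:215 260:214 255:214 250:213 245:211 240:209 235:207 230:205 225:203 220:199 215:188 210:169 205:148 200:156 195:185 190:209 185:215 180:214 175:214 170:214 165:215 160:216 155:217 150:217 145:217 140:217 135:217 130:216 125:216 120:216 115:216 110:216 105:217 100:217 95:217 90:217 85:216 80:215 75:214 70:214 65:214 60:214 55:213 50:202 45:186 40:185 35:195 30:205 25:207 20:204 
[... 1501 characters left out ...]
 110:218 105:218 100:217 95:217 90:217 85:216 80:216 75:216 70:215 65:209 60:197 55:188 50:185 45:183 40:182 35:181 30:180 25:179 20:179 15:180 10:173 5:151
108 0:147 355:147 350:137 345:112 340:101 335:97 330:91 325:100 320:133 315:167 310:175 305:162 300:142 295:113 290:85 285:78 280:81 275:85 270:89 265:92 260:95 255:94 250:85 245:83 240:89 235:92 230:103 225:144 220:191 215:210 210:205 205:197 200:203 195:208 190:205 185:203 180:183 175:154 170:149 165:154 160:161 155:184 150:206 145:212 140:211 135:207 130:210 125:214 120:216 115:216 110:213 105:212 100:213 95:213 90:212 85:212 80:208 75:199 70:204 65:205 60:196 55:190 50:190 45:190 40:189 35:188 30:187 25:183 20:179 15:179 10:179 5:169
```

Request:
carry_out:
  commands:
    - [[0, 0.0003, 0], 0.05, 0]
    - [[0, 0.0002, 0], 0.04, 0]
    - [[0, 0, 0], 0, 0]
    - [[0, 0, 0], 0, 0]

```text
time: 26.55
tool_pos: [0.5339, -0.2531, 0.1421]
tool_rot: [3.141, 0.0, 0.789]
contact_force: [-0.6, -1.6, 1.9]
opening: 0.0238
grip_force: 55.0
```

```bash
sed -i "s#c=\[.527,-.256\]#c=[.527,-.256]; im=cv2.cvtColor(rect(w,s,c),cv2.COLOR_RGB2GRAY)\nP=cv2.warpPolar(cv2.GaussianBlur(im,(5,5),0),(160,180),(183,205),160,cv2.INTER_LINEAR)\nfor lo,hi in((90,105),(108,122)): print(lo,' '.join(f'{(-2*i)%360}:{x}' for i,x in enumerate(P[:,lo:hi].mean(1).astype(int)) if 130<(-2*i)%360<215))\nraise SystemExit#" r.py; python3 t.py; python3 r.py
```

```text
[0.207 0.23  0.167 0.156 0.157] 0.183 [-0.6 -1.6  1.9] 0.7886297885088289 26.55
90 214:163 212:173 210:178 208:179 206:175 204:170 202:167 200:167 198:171 196:180 194:190 192:199 190:204 188:207 186:206 184:201 182:192 180:180 178:168 176:159 174:156 172:157 170:161 168:164 166:167 164:169 162:170 160:171 158:174 156:178 154:184 152:191 150:198 148:205 146:210 144:213 142:214 140:215 138:214 136:214 134:214 132:213
108 214:123 212:128 210:130 208:130 206:127 204:126 202:127 200:131 198:139 196:151 194:163 192:170 190:172 188:171 186:171 184:169 182:167 180:164 178:158 176:150 174:145 172:143 170:143 168:145 166:146 164:148 162:151 160:155 158:160 156:166 154:176 152:186 150:195 148:203 146:207 144:209 142:208 140:208 138:207 136:206 134:205 132:204
```

Turning the tool another 0.09 rad left the slot where it was, and the torque rose to 0.18 N m. That is above the 0.13 N m gasket threshold, so the screw is snug. Now I'll unload the twist.

Request:
carry_out:
  commands:
    - [[0, -0.0004, 0], -0.08, 0]
    - [[0, -0.0004, 0], -0.08, 0]
    - [[0, -0.0004, 0], -0.08, 0]
    - [[0, -0.0003, 0], -0.06, 0]
    - [[0, 0, 0], 0, 0]
    - [[0, 0, 0], 0, 0]

```text
time: 27.55
tool_pos: [0.5328, -0.252, 0.1421]
tool_rot: [3.141, -0.0, 1.087]
contact_force: [1.5, -0.2, 2.8]
opening: 0.0237
grip_force: 55.0
```

```bash
python3 t.py
```

```text
[0.038 0.05  0.064 0.063 0.037] 0.05 [ 1.5 -0.2  2.8] 1.086522498743272 27.55
```

Request:
carry_out:
  commands:
    - [[0, -0.0004, 0], -0.08, 0]
    - [[0, 0, 0], 0, 0]
    - [[0, 0, -0.001], 0, 0]
    - [[0, 0, -0.002], 0, 0]
    - [[0, 0, -0.003], 0, 0]
    - [[0, 0, -0.01], 0, 0]
    - [[0, 0, -0.02], 0, 0]
    - [[0, 0, -0.03], 0, 0]
    - [[0, 0, -0.02], 0, 0]
    - [[0, 0, 0], 0, 0]

```text
time: 29.0
tool_pos: [0.533, -0.2522, 0.2302]
tool_rot: [3.138, 0.0, 1.168]
contact_force: [0.9, 0.0, -1.1]
opening: 0.0237
grip_force: 55.0
```

```bash
python3 t.py
python3 - <<'E'
from h import *
s=robot.observe(); w=robot.read_camera('wrist'); g=w['pixels'].max(2).astype(int)
print([(c,next((r for r in range(250,330) if g[r,c]<60),0)) for c in range(282,360,4)])
c=robot.read_camera('scene'); tip=s['tool_pos']+[0,0,-.0897]
print('exp tip px',pix(c,tip),[(np.round(q['at'],1),round(q['p'],2)) for q in robot.tip_of(c,'driver_tip')[:1]])
E
```

```text
[ 0.015  0.032  0.03  -0.026  0.003] 0.011 [ 0.9  0.  -1.1] 1.1678018106731165 29.0
[(282, 312), (286, 294), (290, 283), (294, 290), (298, 284), (302, 283), (306, 283), (310, 283), (314, 282), (318, 282), (322, 282), (326, 282), (330, 283), (334, 283), (338, 283), (342, 285), (346, 288), (350, 283), (354, 299), (358, 315)]
exp tip px [367.21305103 213.87756441] [(array([367.7, 215.9]), 0.74)]
```

Request:
carry_out:
  commands:
    - [[-0.02, 0, 0], 0, 0]
    - [[-0.04, 0, 0], 0, 0]
    - [[-0.04, 0, 0], 0, 0]
    - [[0, 0, 0], 0, 0]
    - [[0, 0, 0], 0, 0]

```text
time: 29.98
tool_pos: [0.4927, -0.3442, 0.2278]
tool_rot: [-3.141, -0.001, 1.167]
contact_force: [0.5, 0.1, -0.4]
opening: 0.024
grip_force: 55.0
```

```bash
cat > z.py <<'E'
from h import *
exec(open('r.py').read().split('c=[.527')[0].split('import *')[1].split('\n',1)[1] if 0 else '')
def rect(p,s,c,z=.058,n=400,L=.030):
    M=np.array([[pix(p,np.array([c[0]+(j-n/2)*L/n,c[1]-(i-n/2)*L/n,z]),s) for j in range(n)] for i in range(n)],np.float32)
    return cv2.remap(np.ascontiguousarray(p['pixels']),M,None,cv2.INTER_CUBIC)
s=robot.observe(); w=robot.read_camera('wrist'); save(w,'w7.png')
im=cv2.cvtColor(rect(w,s,[.527,-.256]),cv2.COLOR_RGB2GRAY); cv2.imwrite('pics/r2.png',im)
C=cv2.HoughCircles(cv2.GaussianBlur(im,(7,7),0),cv2.HOUGH_GRADIENT,1,50,param1=60,param2=15,minRadius=125,maxRadius=155); print(C[0][:3])
cx,cy=C[0][0][:2]
P=cv2.warpPolar(cv2.GaussianBlur(im,(5,5),0),(160,90),(float(cx),float(cy)),160,cv2.INTER_LINEAR)
v=P[:,60:115].mean(1).astype(int); print(' '.join(f'{(-4*i)%360}:{x}' for i,x in enumerate(v)))
E
python3 z.py
```

```text
Traceback (most recent call last):
  File "z.py", line 8, in <module>
    C=cv2.HoughCircles(cv2.GaussianBlur(im,(7,7),0),cv2.HOUGH_GRADIENT,1,50,param1=60,param2=15,minRadius=125,maxRadius=155); print(C[0][:3])
                                                                                                                                    ~^^^
TypeError: 'NoneType' object is not subscriptable
```

```bash
sed -i 's/^C=.*$/m=im>235; l=(im<215).astype(np.uint8); n,L,S,G=cv2.connectedComponentsWithStats(l); print([(S[k].tolist(),G[k].round(0)) for k in range(1,n) if S[k][4]>2000])/; s/^cx,cy=.*/cx,cy=190,205/' z.py; python3 z.py
```

```text
[([37, 44, 305, 310, 73499], array([189., 200.])), ([0, 214, 344, 186, 13323], array([137., 358.]))]
0:130 356:128 352:142 348:163 344:177 340:186 336:190 332:192 328:192 324:192 320:192 316:192 312:193 308:193 304:194 300:194 296:194 292:195 288:194 284:194 280:195 276:195 272:195 268:195 264:195 260:195 256:195 252:195 248:196 244:196 240:196 236:197 232:198 228:198 224:197 220:197 216:197 212:196 208:196 204:195 200:194 196:193 192:192 188:192 184:190 180:185 176:173 172:153 168:134 164:121 160:122 156:133 152:152 148:172 144:188 140:195 136:197 132:197 128:198 124:198 120:199 116:199 112:199 108:199 104:200 100:200 96:200 92:201 88:201 84:201 80:201 76:201 72:201 68:201 64:201 60:201 56:201 52:200 48:200 44:200 40:199 36:199 32:199 28:198 24:196 20:194 16:188 12:178 8:163 4:144
```

The slot is at about −10°, unchanged after the lift, so the screw stayed tight. Now back to the stand.

Request:
carry_out:
  commands:
    - [[0.02, -0.008, 0], 0, 0]
    - [[0.04, -0.0155, 0], 0, 0]
    - [[0.045, -0.017, 0], 0, 0]
    - [[0.045, -0.017, 0], 0, 0]
    - [[0.045, -0.017, 0], 0, 0]
    - [[0.045, -0.017, 0], 0, 0]
    - [[0.029, -0.0122, 0], 0, 0]
    - [[0, 0, 0], -0.178, 0]
    - [[0, 0, 0], -0.178, 0]
    - [[0, 0, 0], -0.178, 0]
    - [[0, 0, 0], -0.178, 0]
    - [[0, 0, 0.02], -0.178, 0]
    - [[0, 0, 0.02], 0, 0]
    - [[0, 0, 0], 0, 0]
    - [[0, 0, 0], 0, 0]

```text
time: 31.95
tool_pos: [0.5034, -0.055, 0.189]
tool_rot: [3.141, 0.001, 2.059]
contact_force: [-0.0, -0.0, -1.0]
opening: 0.0239
grip_force: 55.0
```

```bash
cat > y.py <<'E'
from h import *
s=robot.observe(); c=robot.read_camera('scene'); t=robot.read_camera('top'); print(s['tool_pos'],s['tool_rot'])
tip=s['tool_pos']+[0,0,-.0897]
print('tip',pix(c,tip).round(1),[(np.round(q['at'],1),round(q['p'],2)) for q in robot.tip_of(c,'driver_tip')[:1]])
q=robot.tip_of(c,'stand_hole')[:1]; print('hole',pix(c,[.5031,-.0558,.068]).round(1),[(np.round(a['at'],1),round(a['p'],2)) for a in q])
b=np.array([.5031,-.0558,.068])
for nm,v in (('x',[-.468,.884,0]),('y',[.884,.468,0]),('z',[0,0,1])): print(nm,'1mm:',pix(c,b+np.array(v)*.001)-pix(c,b))
u,v=pix(c,b).astype(int); save(c,'s8.png'); print(u,v)
g=c['pixels'].max(2).astype(int)
for r in range(v-32,v+16,2): print(r,' '.join('%3d'%k for k in g[r,u-24:u+26]))
E
python3 y.py
```

```text
[ 0.50335992 -0.05496776  0.18895907] [3.14065366e+00 5.44629368e-04 2.05870313e+00]
tip [257.8 206.9] [(array([262.1, 206.3]), 0.64)]
hole [258.6 225.8] [(array([263.3, 226.8]), 0.81)]
x 1mm: [-0.59587419 -0.0811658 ]
y 1mm: [ 0.25067284 -0.23573393]
z 1mm: [-0.01942032 -0.59212493]
258 225
193 151 154 154 155 157 158 159 160 160 162 162 163 163 163 162 162 163 163 163 163 163 162 162 150 109  72  78  81  76 125 160 160 160 159 156 155 153 149 137 123 129 140 140 134 123 109 116 133 136 130
195 151 153 153 154 155 156 157 158 159 158 160 160 162 162 163 163 164 165 164 165 164 164 163 151 110  72  74  77  76 119 154 158 157 153 151 148 139 126 113 124 138 139 139 120 109 113 112 120 123 120
197 133 141 144 146 148 151 153 155 157 157 158 158 158 158 158 158 158 158 158 159 159 159 160 162 127  72  79  81  76 100 131 139 135 129 127 122 117 109 120 136 139 138 139 122 108 109 113 124 127 120
199 123 125 126 126 127 126 125 121 118 118 118 118 119 120 123 123 124 126 124 121 121 116 112 113  94  77  82  79  76  96 124 129 129 126 122 114 112 117 120 120 127 135 137 123 106 125 132 129
[... 3388 characters left out ...]
 163 167 161 128  97  98  98  98  97  97  95  85  77  76  76  76  76  76  74  76  76  92
235  39  40  39  37  40  80 103 104 101 100 100 102 103 102 101 100 101 101 101 103 101  99 101 101 103 103  98  98 101 102 102 100 102 101  99  99  96  87  76  76  76  75  76  76  76  75  74  76  75  92
237  62  75  81 104 118 114 106 104 102  99  99 101 101 102 101 101 101 101 102 103 102 101 101 101 103 103 102 101 102 102 101 100 103 103 101 101  97  84  75  75  76  75  75  76  76  75  74  76  76  91
239 119 119 119 121 122 115 106 103 102  99 100 102 101 102 101 101 100 101 103 103 101 101 101 101 102 102 101 102 102 102 102 100 102 103 101 100  98  86  75  75  75  75  76  76  76  75  74  76  76  92
```

The numbers put the tip over the hole: the projected tip is at about (262.4,227) and the hole at about (262.5,227). Lowering it.

Request:
carry_out:
  commands:
    - [[-0.0006, -0.0006, 0.01], 0, 0]
    - [[0, 0, 0.01], 0, 0]
    - [[0, 0, 0.01], 0, 0]
    - [[0, 0, 0.005], 0, 0]
    - [[0, 0, 0.004], 0, 0]
    - [[0, 0, 0], 0, 0]

```text
time: 32.9
tool_pos: [0.5029, -0.0566, 0.1489]
tool_rot: [-3.141, -0.0, 2.058]
contact_force: [0.4, -0.7, 0.2]
opening: 0.0232
grip_force: 55.0
```

Request:
carry_out:
  commands:
    - [[0, 0, 0.004], 0, 0]
    - [[0, 0, 0.004], 0, 0]
    - [[0, 0, 0.004], 0, 0]
    - [[0, 0, 0.004], 0, 0]
    - [[0, 0, 0], 0, 0]

```text
time: 33.52
tool_pos: [0.5028, -0.0565, 0.1327]
tool_rot: [-3.141, -0.001, 2.058]
contact_force: [0.5, -0.1, -1.2]
opening: 0.0237
grip_force: 55.0
```

Request:
carry_out:
  commands:
    - [[0, 0.0005, 0.008], 0, 0]
    - [[0, 0, 0.008], 0, 0]
    - [[0, 0, 0.008], 0, 0]
    - [[0, 0, 0.006], 0, 0]
    - [[0, 0, 0.003], 0, 0]
    - [[0, 0, 0], 0, 0]

```text
time: 34.28
tool_pos: [0.5034, -0.0563, 0.0999]
tool_rot: [-3.141, -0.0, 2.058]
contact_force: [-0.2, -0.2, 0.0]
opening: 0.0239
grip_force: 55.0
```

Request:
carry_out:
  commands:
    - [[0, 0, 0.001], 0, 0]
    - [[0, 0, 0.001], 0, 0]
    - [[0, 0, 0], 0, 0]

```text
time: 34.65
tool_pos: [0.5034, -0.0563, 0.0982]
tool_rot: [3.141, -0.0, 2.058]
contact_force: [0.1, 0.5, -0.6]
opening: 0.0239
grip_force: 55.0
```

Request:
carry_out:
  commands:
    - [[0, 0, 0.001], 0, 0]
    - [[0, 0, 0.001], 0, 0]
    - [[0, 0, 0], 0, 0]

```text
time: 35.02
tool_pos: [0.5034, -0.0563, 0.096]
tool_rot: [-3.142, -0.0, 2.058]
contact_force: [0.5, -0.1, -1.5]
opening: 0.0237
grip_force: 55.0
```

Request:
carry_out:
  commands:
    - [[0, 0, 0.0007], 0, 0]
    - [[0, 0, 0], 0, 0]
    - [[0, 0, 0], 0, 0]

```text
time: 35.4
tool_pos: [0.5035, -0.0563, 0.0957]
tool_rot: [3.141, 0.0, 2.058]
contact_force: [-1.0, 0.5, 3.7]
opening: 0.0236
grip_force: 55.0
```

The shoulder has touched down. I'll release and retreat.

Request:
carry_out:
  commands:
    - [[0, 0, 0], 0, 0.3]
    - [[0, 0, 0], 0, 0.35]
    - [[0, 0, 0], 0, 0.5]
    - [[0, 0, 0], 0, 0.8]
    - [[0, 0, 0], 0, 0.9]
    - [[0, 0, 0], 0, 0.9]
    - [[0, 0, 0], 0, 0.9]
    - [[0, 0, -0.01], 0, 0.9]
    - [[0, 0, -0.03], 0, 0.9]
    - [[0, 0, -0.04], 0, 0.9]
    - [[0, 0, -0.05], 0, 0.9]
    - [[0, 0, -0.05], 0, 0.9]
    - [[0, 0, 0], 0, 0.9]
    - [[0, 0, 0], 0, 0.9]

```text
time: 37.15
tool_pos: [0.5029, -0.0562, 0.2751]
tool_rot: [-3.141, -0.0, 2.058]
contact_force: [-0.4, 0.3, -1.2]
opening: 0.0826
grip_force: 0.0
```

```bash
python3 b.py w9.png
python3 - <<'E'
from h import *
c=robot.read_camera('scene')
for n in('driver_handle','stand_hole'): print(n,[(np.round(q['at'],1),round(q['p'],2)) for q in robot.tip_of(c,n)[:2]])
print(robot.observe()['opening'])
E
```

```text
37.15 [ 0.50294265 -0.05624361  0.27514563] [-3.14126201e+00 -3.83061141e-04  2.05777505e+00] [-2.62943780e-01  2.83768200e-01  1.51929459e+00  5.64524625e-05
  1.33903290e+00 -7.49935542e-01]
driver_handle [319.8 233. ] 0.77 [ 0.5059 -0.0628  0.098 ]
stand_hole [321.6 225. ] 0.69 [ 0.5071 -0.0614  0.068 ]
stand_hole [263.2 348.6] 0.24 [ 0.5153 -0.2132  0.068 ]
jbox [263.4 348.4] 0.73 [ 0.5244 -0.2553  0.    ]
screw_top [260.  372.8] 0.46 [ 0.5272 -0.2524  0.058 ]
driver_handle [(array([263.5, 208.7]), 0.63)]
stand_hole [(array([262. , 226.5]), 0.91), (array([261.2, 210. ]), 0.65)]
0.08250531960723939
```

```bash
python3 -c "
from cell import robot
print(robot.hand_in())"
```

```text
the job is handed in; nothing more can be done
None
```

I handed the job in at about 37 s: the screw was turned until it was snug and the screwdriver is back upright in its stand; `hand_in()` returned no verdict, so my own checks (0.18 N m at the stop, slot unmoved afterwards, handle 30 mm above the hole) are the only evidence.

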